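Index the sliding pipe rest to its next hole

ROBOT

A 6-joint arm with a two-finger parallel gripper is mounted at the origin on a cart in front of the work surface, level with it; the furniture and walls round the work are solid. World frame = base frame: x ahead of the robot, y to its left, z up, the work surface at z = 0. Lengths are in m, angles in rad, forces in N, time in s.
With the tool pointing down it reaches from about 0.275 to 0.875 m from the base axis. Payload 12.5 kg.
Tool frame: the origin (TCP) lies at the very end of the fingers, on their centre line; the grasp point (between the pads) lies 19 mm behind it; z points along the fingers, y is the line along which they close (so a half turn about z gives the same grasp; the last joint's range is limited). The gripper opens to 85 mm and grips with 20 to 120 N. Pads are 22 mm wide; open, the fingers measure 114 mm over their backs; the gripper's body (76 mm by 85 mm) begins 54 mm behind the grasp point. The pads swing forward as they close: fully open they stand 13 mm farther back than shut.
Start: joints at [-1.293, 0.351, 1.652, -0, 1.139, -0.085], TCP at [0.195, -0.514, 0.231] pointing down, gripper open.
Joint ranges: [-2.75, 2.75], [-0.79, 2.1], [0.01, 2.65], [-1.57, 4.71], [0.07, 3.14], [-2.87, 2.87]. Speed limits (rad/s): [2.22, 2.22, 2.79, 3.14, 3.14, 3.14].

INTERFACE

Orientations are given as a 3x3 rotation matrix whose columns are the frame's x, y, z axes.
In Python, from bench import manip gives the robot as it stands. Calls block until the motion is done:
- manip.move_ptp(position, orientation): joint-space move of the TCP to a pose.
- manip.move_l(position, attitude=None, max_speed=0.15): straight line of the TCP; attitude=None keeps the orientation; max_speed is the mean speed in m/s.
- manip.move_j(angles): joint-space move.
- manip.set_gripper(opening, effort=None): opening from 0.0 (shut) to 1.0 (fully open); effort is the grip in N (None keeps the last); returns when the fingers have stopped.
- manip.dwell(seconds).
- manip.inverse_kinematics(position, orientation): joint angles nearest the present ones, or None.
- manip.grab_frame(name): name is "side" or "top"; returns (picture, depth): 480x640x3 uint8, red, green, blue; 480x640 float32, m along the optical axis (not along the pixel's ray), 0 where there is no reading.
- manip.get_calibration(name): a dict with "camera_matrix" (3x3 intrinsics, pixels), "R" (3x3) and "t" (3): a world point X has camera coordinates R X + t. Camera axes: x right, y down, z forward; pixel columns grow to the right and rows downward; lengths in m; the calibration is good to about 2 mm. A picture is of the moment at which its call begins. get_calibration takes no time and is no camera call.
A pose or a line that the arm cannot do raises manip.Unreachable and nothing moves.
- manip.sign_off(): hands the job in, once; it reports no verdict.
Trained networks look in the newest picture that a camera, given by its name, has taken for a name from the list of things; names that differ only in an ending like _2 or _b are one class to them, and where a whole thing is asked for, a point or a joint stands for the part that bears it (a point fixed in the world has none). Each returns a list of dicts, best first, with "confidence" (0 to 1); they miss things now and then, are a little off and sometimes report something else, mostly with a low value. They report only what shows in the picture. A call takes as long as a camera call.
- manip.look_for(camera, name): "at" ([x, y, z] in m, in world coordinates, good to about 4 mm: the middle of the surface that is visible of it).
Readings, each from a call of its own:
- manip.current_time(): time.
- manip.current_qpos(): joint angles.
- manip.current_joint_vel(): joint speeds.
- manip.current_joint_torque(): joint torques, N m.
- manip.current_ee_pos(): TCP position.
- manip.current_tcp_rot(): TCP orientation.
- manip.current_force(): force on the tool from outside, world axes, zero at the start.
- manip.current_ft_torque(): the same for the moment, N m.
- manip.current_grip_width(): opening from 0.0 (shut) to 1.0 (fully open).
Only numpy, scipy, OpenCV 4.12 (cv2) and the standard library are available. Lean on these libraries where they do the work, as an engineer would, in place of code of your own. Each camera call takes 0.05 s, during which the arm holds its last target. There are 200 camera calls.

TASK

Lift the pressure transmitter off the steel bar of the pipe stand and lay it flat on the bench beside the stand, without dropping it and without the sliding section bumping into it. Then pull up the red lock plunger, slide the section one hole along towards the blue end block and let the pin go fully home in that hole; finish while still gripping the red knob with the pin home. Leave the other loose things where they are.

Things in the scene. Friction and masses are not known exactly. Their poses are not given: they have to be found in the camera images.
- bench_stand: Pipe stand screwed to the bench: grey plate 200 x 80 x 8 mm, on it a steel bar along the stand's x (44 mm wide, top 34 mm above the bench) between two end blocks (16 mm thick, 56 wide, top 42 mm high): blue at +x, grey at -x. Three 13 mm lock holes in the bar at x = -50, 0, +50 mm; the section starts locked at -50. Origin: centre of the plate's underside, z up.
- next_hole (a point): Centre of the mouth of the next hole (the middle one, stand x = 0), on top of the bar, 34 mm above the bench. It is 50 mm from the starting hole. To the right of the stand (y below -0.05) stands the fixed white gauge panel: posts up to 0.2 m high, and from y = -0.15 m on dial gauges up to 0.39 m above the bench; pass over or round them.
- section (a joint): Slide of the aluminium section (sleeve round the bar, 56 mm long, 60 wide, top 44 mm above the bench; a rung sticks out each side to 53 mm from the middle at 28 mm height), in m: 0 = starting hole, 0.050 = next hole, 0.100 = last, growing towards the blue block. About 1.5 N friction with the pin out; locked, with 1.5 mm play either way, with the pin in.
- plunger (a joint): How far the lock plunger is pulled up, in m: 0 = pin fully home in a hole, 0.010 = pin tip just clear of the bar's top (or resting on it between holes), 0.016 = end of travel. A spring pulls it down, 3.3 N at 0, about 6 N at full travel. The pin is 10 mm thick with a round end.
- knob (a point): Centre of the red round plunger knob (26 mm diameter, upright, from 13 mm below this point to 14 mm above), above the middle of the section and moving with it; 71 mm above the bench with the pin home. Below it: a steel bush 22 mm in diameter, top 54 mm above the bench, and the section's top at 44 mm.
- transmitter: Silvery grey pressure transmitter lying on its side, a bar 27 mm wide (its x) by 106 mm long (its y) by 27 to 30 mm high, 0.13 to 0.25 kg. Origin: centre of its underside; z up. It starts lying across the stand's bar, over the place the section must slide into.
- adaptor: Bystander: silver threaded pipe adaptor standing on its hexagon, 22 x 25 x 32 mm. Origin: centre of its underside.
- weight: Bystander: flat round slotted metal weight, 60 mm across, 12 mm high, lying flat. Origin: centre of its underside.
- spanner: Bystander: combination spanner lying flat, 28 x 153 x 9 mm, long along its y. Origin: centre of its underside.

How it is judged:
By the outcome, as a careful person would: the job done as asked, in the order asked, and still so for the second after the job is handed in, while the arm keeps its last pose, push and grip.
It also fails if it takes over 51 s, if anything falls off the work surface, if the arm or the gripper's body presses on something with over 40 N, if the wrist force passes 120 N, or if a joint passes its speed limit or range.

## Working session

There is one attempt and no reset: what is moved stays moved. The work goes in short steps, each a Python script; the robot and the scene stay as the last script left them, time stands still between calls to the robot, and variables do not carry over. Pictures are saved under pics/ and viewed, on a budget of 10 in all, crops included, one or two more only if the job needs it, and the job is handed in when it is done.

```bash
mkdir -p pics
python3 - <<'E'
from bench import manip
import cv2,numpy as np
for c in("top","side"):
    p,d=manip.grab_frame(c); cv2.imwrite(f"pics/{c}0.png",p[:,:,::-1]); np.savez(f"{c}0.npz",p=p,d=d,**manip.get_calibration(c))
    for n in("knob","bench_stand","section","transmitter","adaptor","weight","spanner"):
        print(c,n,[(np.round(r["at"],3),round(r["confidence"],2)) for r in manip.look_for(c,n)[:2]])
print(manip.current_time())
E
```

```text
top knob [(array([0.601, 0.049, 0.085]), 0.67)]
top bench_stand [(array([0.615, 0.078, 0.034]), 0.83), (array([0.608, 0.252, 0.004]), 0.71)]
top section [(array([0.6  , 0.048, 0.042]), 0.67)]
top transmitter [(array([0.603, 0.05 , 0.089]), 0.38)]
top adaptor [(array([ 0.683, -0.008,  0.014]), 0.58)]
top weight [(array([0.734, 0.203, 0.01 ]), 0.88), (array([0.604, 0.046, 0.088]), 0.23)]
top spanner [(array([0.608, 0.25 , 0.004]), 0.68)]
side knob [(array([0.614, 0.046, 0.076]), 0.55)]
side bench_stand [(array([0.637, 0.077, 0.03 ]), 0.77)]
side section [(array([0.614, 0.043, 0.038]), 0.86), (array([0.607, 0.049, 0.077]), 0.7)]
side transmitter [(array([0.647, 0.123, 0.052]), 0.78)]
side adaptor [(array([ 0.695, -0.006,  0.01 ]), 0.66)]
side weight []
side spanner [(array([0.618, 0.249, 0.004]), 0.83)]
0.8
```

View pics/top0.png

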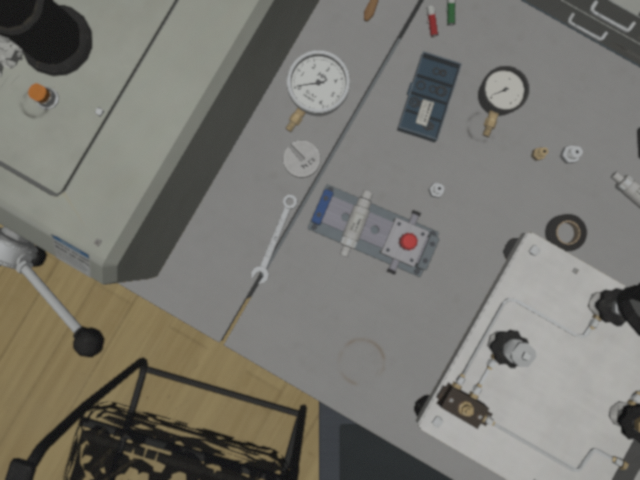

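View pics/side0.png

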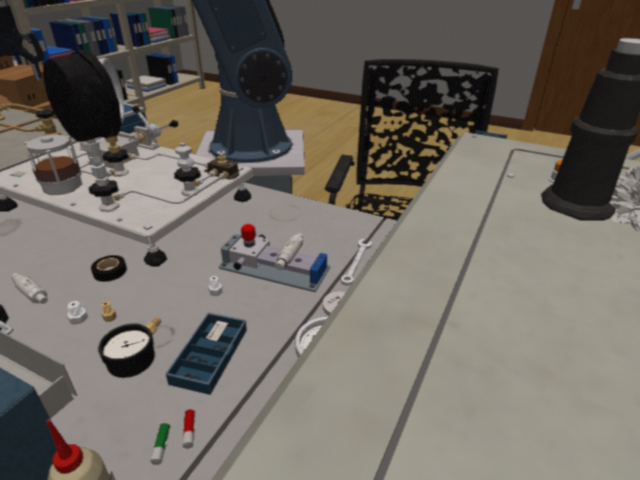

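The top view shows the red knob at (408,241), the blue block at (322,207), and the transmitter from (365,195) to (346,252). The spanner's ends are at (290,201) and (260,273), and the adaptor is at (437,190). The side view agrees. Next I'll convert pixels to positions using the known heights.

```bash
cat > h.py <<'E'
import numpy as np,cv2
def ray(c,K,px,z):
    K_,R,t=c["camera_matrix"],c["R"],c["t"]
    d=R.T@np.linalg.inv(K_)@np.array([px[0],px[1],1.]); o=-R.T@t
    return o+d*(z-o[2])/d[2]
def cloud(c,d):
    v,u=np.mgrid[:480,:640]; K=c["camera_matrix"]
    X=np.stack([(u-K[0,2])/K[0,0]*d,(v-K[1,2])/K[1,1]*d,d],-1)
    return (X-c["t"])@c["R"]
E
python3 - <<'E'
import numpy as np,cv2
from h import *
np.set_printoptions(precision=4,suppress=True)
for n in("top","side"):
    f=np.load(n+"0.npz"); p,d=f["p"].astype(int),f["d"]; X=cloud(f,d)
    print(n,"cam",-f["R"].T@f["t"])
    r,g,b=p[...,0],p[...,1],p[...,2]
    box=(X[...,0]>.5)&(X[...,0]<.75)&(X[...,1]>-.05)&(X[...,1]<.2)&(d>0)
    red=box&(r>140)&(g<80)&(X[...,2]>.03); blue=box&(b>r+40)&(b>g+25)
    for nm,m in(("red",red),("blue",blue)):
        v,u=np.nonzero(m); print(nm,len(u),u.mean(),v.mean(),X[m].mean(0),np.percentile(X[m],[5,95],axis=0).ravel())
    tr=box&(X[...,2]>.047)&(X[...,1]>.082)&(X[...,1]<.17)
    P=X[tr]; c=cv2.minAreaRect(P[:,:2].astype(np.float32)); print("tr",len(P),P.mean(0),c,np.percentile(P[:,2],[5,50,95]))
    if n=="top":
        for q in [(408,241),(322,207)]: print(ray(f,0,q,.085 if q[0]>400 else .042))
        print(ray(f,0,(365,195),.06),ray(f,0,(346,252),.06), ray(f,0,(437,190),.03))
        # plate corners
        pic=f["p"][150:310,270:470,::-1].astype(np.uint8); cv2.imwrite("pics/crop0.png",cv2.resize(pic,(800,640)[0:2] if 0 else (750,600),interpolation=cv2.INTER_CUBIC))
E
```

```text
top cam [0.5765 0.1806 0.9149]
red 138 409.10869565217394 240.82608695652175 [0.602  0.0455 0.0853] [0.5943 0.038  0.0825 0.6094 0.053  0.0877]
blue 211 321.8293838862559 206.3222748815166 [0.6568 0.1742 0.0423] [0.6347 0.163  0.0398 0.6791 0.1856 0.0451]
tr 1000 [0.63   0.122  0.0577] ((0.6301412582397461, 0.12394402921199799), (0.09910980612039566, 0.061359960585832596), 4.591732025146484) [0.0512 0.058  0.0632]
[0.6017 0.0471 0.085 ]
[0.6558 0.1739 0.042 ]
[0.6726 0.1084 0.06  ] [0.5856 0.1374 0.06  ] [ 0.6841 -0.0079  0.03  ]
side cam [1.3272 0.1402 0.5308]
red 65 247.44615384615383 227.04615384615386 [0.6052 0.0468 0.0838] [0.5956 0.0388 0.0817 0.613  0.0553 0.0856]
blue 257 317.3891050583658 267.07003891050584 [0.6691 0.1731 0.0358] [0.6416 0.1611 0.0188 0.685  0.186  0.0427]
tr 471 [0.6412 0.1236 0.056 ] ((0.6323043704032898, 0.12427204102277756), (0.027253786101937294, 0.1070752665400505), 67.46089935302734) [0.0485 0.0565 0.0615]
```

View pics/crop0.png

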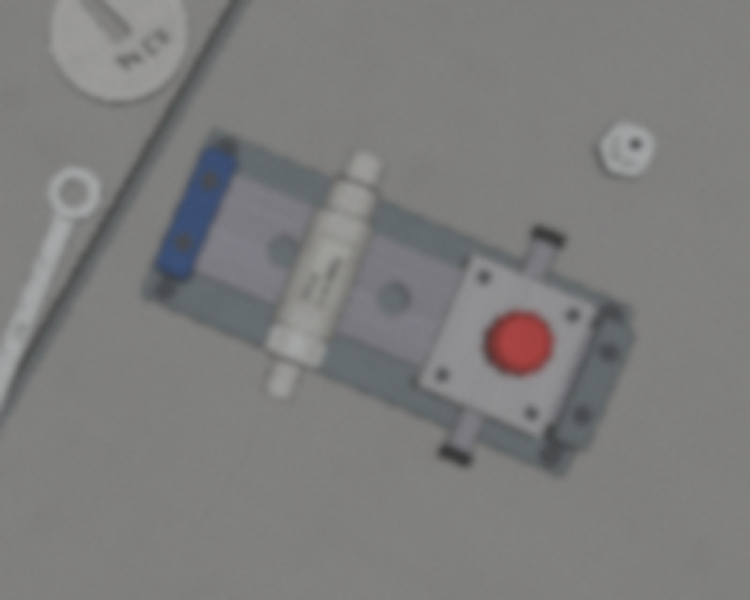

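Run:
```python
import numpy as np
from h import *
from bench import manip
np.set_printoptions(precision=4,suppress=True)
f=np.load("top0.npz")
P=lambda x,y,z: ray(f,0,(270+(x+.5)/3.75-.5,150+(y+.5)/3.75-.5),z)[:2]
c=[P(*q,.008) for q in((213,128),(632,305),(563,477),(142,295))]
an=lambda d:np.degrees(np.arctan2(d[1],d[0]))
print("plate",np.mean(c,0),an(c[0]-c[1]),an(c[3]-c[2]),np.linalg.norm(c[0]-c[1]))
k=P(520,344,.085);b=P(199,212,.042);print("knob",k,"blue",b,an(b-k))
h0,h1=P(283,250,.034),P(394,298,.034); print("holes",h0,h1,an(h0-h1),np.linalg.norm(h0-h1))
r0,r1=P(456,456,.030),P(546,236,.030); print("rungs",(r0+r1)/2,an(r0-r1)-90)
t0,t1=P(366,152,.055),P(280,397,.055); print("tr",(t0+t1)/2,an(t0-t1),np.linalg.norm(t0-t1))
R0=manip.current_tcp_rot(); print(R0)
manip.move_l([.195,-.514,.50],max_speed=.25)
u=np.array([np.cos(np.radians(67.5)),np.sin(np.radians(67.5)),0])
for s in(1,-1):
    y=s*u; z=np.array([0,0,-1.]); R=np.column_stack([np.cross(y,z),y,z])
    print(s,manip.inverse_kinematics([.63,.123,.2],R))
print(manip.current_time())
```

```text
plate [0.6219 0.0914] 67.10637581365648 66.71093734402545 0.19604243300523996
knob [0.6012 0.0467] blue [0.6571 0.1728] 66.10858869338176
holes [0.6419 0.1375] [0.6219 0.0911] 66.65964081770441 0.05060481572416072
rungs [0.602  0.0457] 67.60423093621881
tr [0.6304 0.1222] -19.325937168145447 0.1063908592447594
[[ 0.9349  0.3549 -0.    ]
 [ 0.3549 -0.9349  0.0001]
 [ 0.     -0.0001 -1.    ]]
1 [ 0.1203  0.5478  1.4277 -0.      1.1661 -1.0578]
-1 [ 0.1203  0.5478  1.4277 -0.      1.1661  2.0838]
2.025
```

```bash
cat >> h.py <<'E'
def rot(deg):
    a=np.radians(deg); y=np.array([np.cos(a),np.sin(a),0]); z=np.array([0,0,-1.])
    return np.column_stack([np.cross(y,z),y,z])
A=67.0; U=np.array([np.cos(np.radians(A)),np.sin(np.radians(A)),0]); V=np.array([-U[1],U[0],0])
E
python3 - <<'E'
from h import *
from bench import manip
np.set_printoptions(precision=4,suppress=True)
R=rot(69.5); t=np.array([.6304,.1222,0])
manip.move_ptp([.50,.14,.50],R)
manip.set_gripper(.6,40)
manip.move_ptp(t+[0,0,.16],R)
print(manip.current_force(),manip.current_time())
manip.move_l(t+[0,0,.040],max_speed=.08)
print(manip.current_ee_pos(),manip.current_force())
manip.set_gripper(0,40); print("w",manip.current_grip_width()*85,manip.current_force())
manip.move_l(t+[0,0,.125],max_speed=.08)
print(manip.current_grip_width()*85,manip.current_force(),manip.current_time())
p,d=manip.grab_frame("side"); cv2.imwrite("pics/side1.png",cv2.resize(p[170:350,150:390,::-1],(800,600)))
E
```

```text
[ 0.5552  0.59   -0.0998] 6.3833
[0.6307 0.1222 0.0405] [ 0.276  -1.0357 -0.4456]
w 25.863363714329555 [-0.3367 -0.7164  4.6776]
26.01981363405054 [-0.1247  0.9087 -2.0746] 9.5917
```

View pics/side1.png

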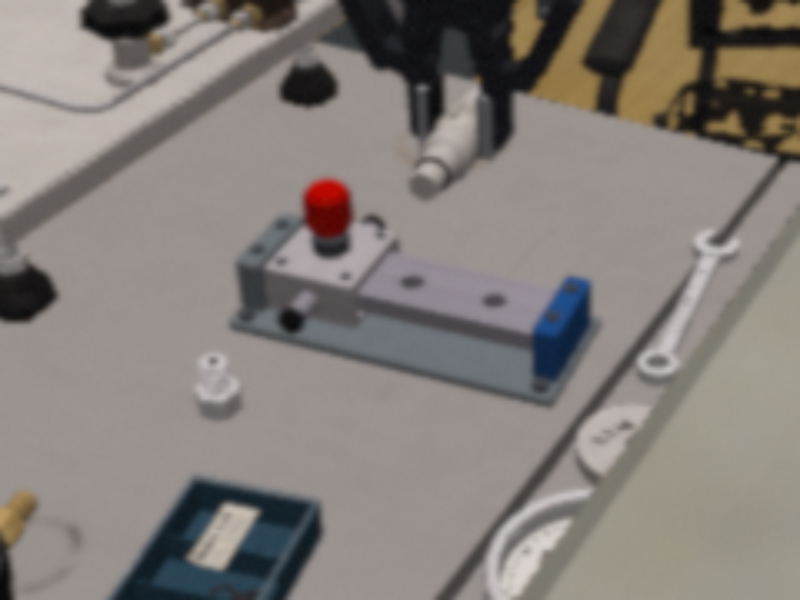

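The transmitter is held cleanly at (450,150) in the crop, and the stand is undisturbed. Next I'll lay it down in front of the stand.

Run:
```python
from h import *
from bench import manip
np.set_printoptions(precision=4,suppress=True)
q=np.array([.6219,.0912,0])+.02*U+.135*V; print(q)
manip.move_l(q+[0,0,.125],max_speed=.15)
manip.move_l(q+[0,0,.014],max_speed=.08)
f0=manip.current_force(); z=.014
while z>.004:
    z-=.0015; manip.move_l(q+[0,0,z],max_speed=.03)
    f=manip.current_force()
    if f[2]-f0[2]>3: break
print(z,f0,f)
manip.set_gripper(.55); manip.dwell(.2)
manip.move_l(q+[0,0,.13],max_speed=.12)
print(manip.current_force(),manip.current_time())
for c in("top","side"):
    p,d=manip.grab_frame(c); cv2.imwrite(f"pics/{c}2.png",cv2.resize(p[150:390,230:550,::-1] if c=="top" else p[170:350,150:390,::-1],(800,600)))
    np.savez(f"{c}2.npz",p=p,d=d,**manip.get_calibration(c))
    for n in("transmitter","knob"): print(c,[(r["at"],r["confidence"]) for r in manip.look_for(c,n)[:1]])
```

```text
[0.5054 0.1624 0.    ]
0.005000000000000003 [-0.1693 -0.7777 -2.3301] [-7.5046 -1.5622 20.8453]
[0.2901 0.5076 0.4235] 15.4333
top []
top [([0.6041, 0.0482, 0.089], 0.7)]
side [([0.523, 0.1631, 0.0198], 0.7)]
side [([0.6153, 0.0464, 0.0797], 0.76)]
```

View pics/side2.png

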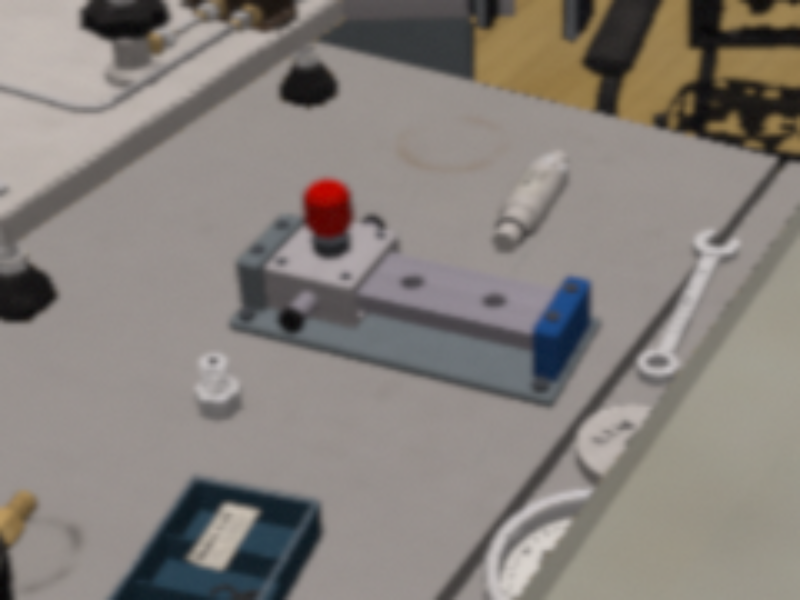

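The transmitter now lies flat on the bench at (532,200), clear of the stand. The knob is next.

Run:
```python
from h import *
from bench import manip
np.set_printoptions(precision=4,suppress=True)
R=rot(A); k=np.array([.602,.0457,0])
manip.move_l(k+[0,0,.14],attitude=R,max_speed=.15)
f0=manip.current_force()
manip.move_l(k+[0,0,.0535],max_speed=.08)
manip.set_gripper(.42,60)
manip.set_gripper(0,60); manip.dwell(.2)
f=manip.current_force()-f0
print("w",manip.current_grip_width()*85,manip.current_ee_pos(),"f u,v,z",f@U,f@V,f[2],manip.current_ft_torque(),manip.current_time())
p,d=manip.grab_frame("side"); cv2.imwrite("pics/side3.png",cv2.resize(p[170:350,150:390,::-1],(800,600)))
```

```text
w 23.722925725594273 [0.6021 0.0457 0.0539] f u,v,z -0.6442593634430056 1.2654248432077881 5.0386803795179755 [-0.0462  0.2255 -0.0147] 18.85
```

View pics/side3.png

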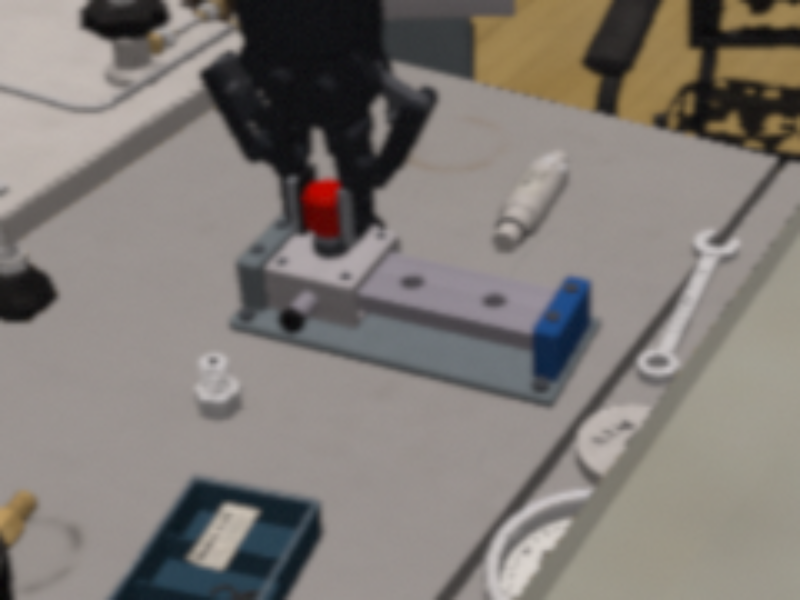

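The gripper holds the knob with almost no side load. Next I'll lift it and check the plunger's force.

Run:
```python
from h import *
from bench import manip
np.set_printoptions(precision=4,suppress=True)
p=np.array(manip.current_ee_pos()); z0=.0535; k=np.array([.602,.0457,0])
def rep(s):
    f=manip.current_force(); print(s,manip.current_ee_pos(),"u,v,z",np.array([f@U,f@V,f[2]]),manip.current_grip_width()*85)
rep("grip")
for dz in(.004,.008,.0125):
    manip.move_l(k+[0,0,z0+dz],max_speed=.04); rep(dz)
manip.move_l(k+.012*U+[0,0,z0+.0125],max_speed=.04); rep("12mm")
print(manip.current_time())
p,d=manip.grab_frame("side"); cv2.imwrite("pics/side4.png",cv2.resize(p[170:350,150:390,::-1],(800,600)))
```

```text
grip [0.6021 0.0457 0.0539] u,v,z [0.0785 1.474  5.8692] 24.017725219375357
0.004 [0.602  0.0457 0.0573] u,v,z [ 0.7778 -1.4626 -4.3845] 23.983656497321583
0.008 [0.6019 0.0457 0.0615] u,v,z [-0.5215 -2.4725 -4.0223] 23.583983862299362
0.0125 [0.6019 0.0457 0.0661] u,v,z [-0.121  -2.2674 -5.3386] 24.006927767054666
12mm [0.6069 0.0573 0.066 ] u,v,z [ 1.8909 -2.2617 -5.4944] 23.470442090722646
20.1167
```

View pics/side4.png

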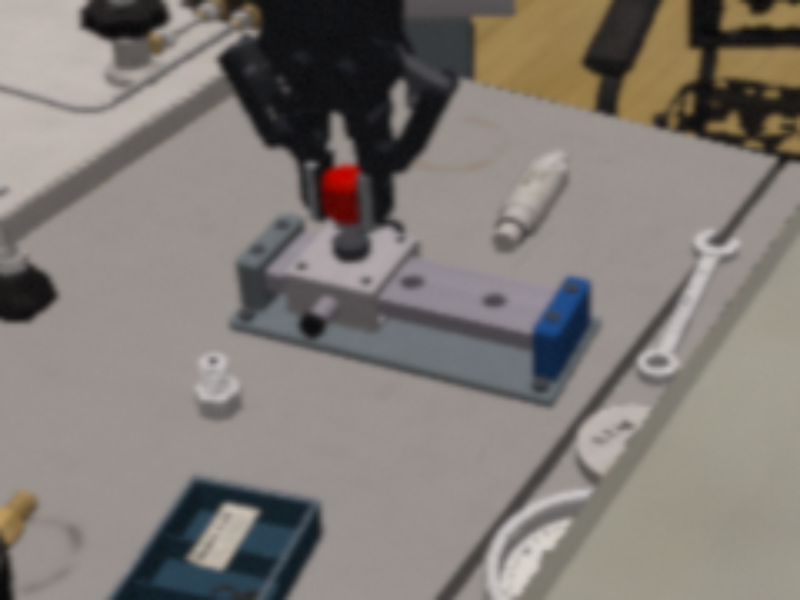

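Run:
```python
from h import *
from bench import manip
np.set_printoptions(precision=4,suppress=True)
z0=.0535; k=np.array([.602,.0457,0])
def rep(s):
    f=manip.current_force(); f=np.array([f@U,f@V,f[2]]); print(s,manip.current_ee_pos(),"u,v,z",f,manip.current_grip_width()*85); return f
manip.move_l(k+.050*U+[0,0,z0+.0125],max_speed=.05); rep("50")
for dz in(.009,.006,.003,.0015,0,-.001,-.002):
    manip.move_l(k+.050*U+[0,0,z0+dz],max_speed=.03)
    f=rep(dz)
    if abs(f[2])>12 and f[2]>0: break
print(manip.current_time())
for c in("side","top"):
    p,d=manip.grab_frame(c); np.savez(c+"5.npz",p=p,d=d,**manip.get_calibration(c))
    if c=="side":cv2.imwrite("pics/side5.png",cv2.resize(p[200:300,200:333,::-1],(798,600),interpolation=cv2.INTER_CUBIC))
    for n in("knob","section","transmitter"): print(c,n,[(r["at"],r["confidence"]) for r in manip.look_for(c,n)[:1]])
```

```text
50 [0.6218 0.0919 0.0661] u,v,z [ 1.0177 -4.433  -6.6099] 23.997470758146306
0.009 [0.6216 0.0916 0.0623] u,v,z [ 1.8591 -4.3103 -5.5682] 23.909489691484794
0.006 [0.6216 0.0916 0.0592] u,v,z [ 0.5844 -4.6463 -4.6658] 23.687300359481906
0.003 [0.6216 0.0915 0.0561] u,v,z [-0.44   -4.8544 -5.4598] 24.409484496077635
0.0015 [0.6216 0.0915 0.0547] u,v,z [-1.3512 -4.4742 -3.3304] 23.818556809700706
0 [0.6218 0.0917 0.0539] u,v,z [-1.1548 -3.0007  4.1185] 23.838599757984486
-0.001 [0.622  0.092  0.0538] u,v,z [-1.3029  0.47   12.4211] 24.135626419472825
22.5917
side knob [([0.6361, 0.0906, 0.078], 0.46)]
side section [([0.6372, 0.0875, 0.0424], 0.94)]
side transmitter [([0.5242, 0.1638, 0.0213], 0.82)]
top knob []
top section []
top transmitter [([0.6109, 0.2494, 0.0076], 0.68)]
```

View pics/side5.png

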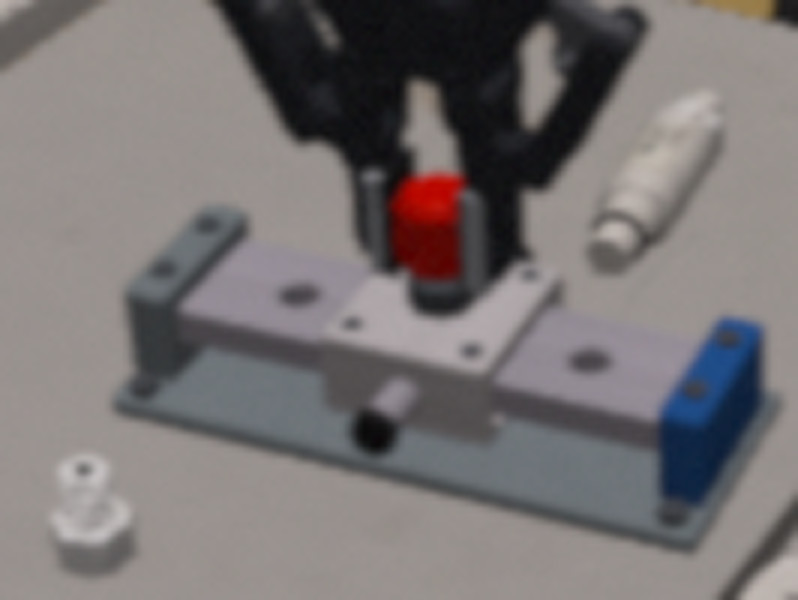

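Run:
```python
from bench import manip
manip.dwell(.3); print(manip.current_ee_pos(),manip.current_force(),manip.current_grip_width()*85,manip.current_time())
print(manip.sign_off())
```

```text
[0.62200532 0.09198633 0.05379682] [-1.28719173 -0.12733788 12.70496095] 24.097829841483787 23.2917
the job is handed in; nothing more can be done
None
```

The job is done and handed in at 23.3 s, with the gripper still holding the red knob and the pin home in the middle hole.

- **Transmitter:** I lifted it off the bar and laid it flat on the bench in front of the stand, at about (0.505, 0.162). This was before the section moved, and the side picture shows it lying clear. I pressed it down at up to about 23 N while setting it down, more than I meant to.
- **Plunger and section:** I raised the plunger about 12.5 mm, slid the section 50 mm towards the blue block and lowered the pin. It met a firm stop at tool height 0.0538 m, against 0.0539 m when I first gripped it with the pin home. The side picture shows the section centred, with a free hole on either side.
- **At hand-in:** the gripper was pressing down steadily at about 12.7 N, with almost no side load.

**Checks that failed or disagreed:**
- In the last top picture the arm hid the knob and section, so the network found neither.
- In that same picture it mistook the spanner for the transmitter. The side camera still showed the transmitter in place.
- I did not nudge the section sideways to test the lock.

The adaptor, weight and spanner were not touched.

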